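# Set the crusher gap with a gauge blade, then weigh in the rock bars

## Robot

A 6-joint arm with a two-finger parallel gripper is mounted at the origin on the work surface. World frame = base frame: x ahead of the robot, y to its left, z up, the work surface at z = 0. Lengths are in m, angles in rad, forces in N, time in s.
With the tool pointing down it reaches from about 0.425 to 1.125 m from the base axis. Payload 14.9 kg.
Tool frame: the origin (TCP) lies at the very end of the fingers, on their centre line; the grasp point (between the pads) lies ctrl.grip_depth behind it (ctrl.grip_depth is the distance from the TCP to the grasp point, in m); z points along the fingers, y is the line along which they close (so a half turn about z gives the same grasp; the last joint's range is limited). The gripper opens to 91 mm and grips with 3 to 60 N. Pads are 32 mm wide; open, the fingers measure 118 mm over their backs; the gripper's body (76 mm by 178 mm) begins 60 mm behind the grasp point.
Start: joints at [1.238, 0.379, 1.734, -0, 1.028, -0.033], TCP at [0.207, 0.669, 0.214] pointing down, gripper open.
Joint ranges: [-2.77, 2.77], [-0.74, 2.19], [0, 2.66], [-1.06, 4.2], [0.31, 2.87], [-3.08, 3.08]. Speed limits (rad/s): [1.89, 1.89, 2.39, 3.14, 3.14, 3.14].

## Interface

Orientations are given as [roll, pitch, yaw] about the fixed x, y, z axes, in that order (R = Rz(yaw) Ry(pitch) Rx(roll)).
In Python, from workcell import ctrl, kin, imaging, order gives the robot as it stands. Calls block until the motion is done:
- ctrl.goto(position, orientation): joint-space move of the TCP to a pose.
- ctrl.move_linear(position, frame=None, v=0.15): straight line of the TCP; frame=None keeps the orientation; v is the mean speed in m/s.
- ctrl.move_joints(angles): joint-space move.
- ctrl.command_gripper(opening, squeeze=None): opening from 0.0 (shut) to 1.0 (fully open); squeeze is the grip in N (None keeps the last); returns when the fingers have stopped.
- ctrl.pause(seconds).
- kin.inverse_kinematics(position, orientation): joint angles nearest the present ones, or None.
- ctrl.sense(): the state.
- imaging.snapshot(name): name is "side" or "top"; returns a dict with "img" (400x640x3 uint8, red, green, blue), "fx", "fy", "cx", "cy" (pixels), "D" ([k1, k2, p1, p2, k3] as OpenCV has them; the pictures are not rectified), "world_from_camera" (4x4, takes a point from camera to world coordinates). Camera axes: x right, y down, z forward; pixel columns grow to the right and rows downward; lengths in m; the calibration is good to about 2 mm. A picture is of the moment at which its call begins. There is no depth.
A pose or a line that the arm cannot do raises ctrl.IKError and nothing moves.
- order.close_job(): hands the job in; it is judged then, once.
Trained networks look in a picture, given as the dict that the camera call returned (one of the last four; its "shot" number tells which), for a name from the list of things; names that differ only in an ending like _2 or _b are one class to them, and where a whole thing is asked for, a point or a joint stands for the part that bears it (a point fixed in the world has none). Each returns a list of dicts, best first, with "confidence" (0 to 1); they miss things now and then, are a little off and sometimes report something else, mostly with a low value. They report only what shows in the picture. A call takes as long as a camera call. They do not tell look-alikes from the thing itself.
- imaging.outline_of(picture, label): "mask" (400x640 bool, what is visible of it) and "centre" ([row, column] in pixels, amid what is visible of it).
- imaging.spot_point(picture, label): "centre" ([row, column] in pixels: a listed point, or the origin of a listed thing).
The state is a dict: "t": time; "joints": joint angles; "dq": joint speeds; "effort": joint torques, N m; "tcp_pos": TCP position; "ee_rot": TCP orientation; "contact_force": force on the tool from outside, world axes, zero at the start; "moment": the same for the moment, N m; "finger_gap": opening from 0.0 (shut) to 1.0 (fully open); "grip_force": force on a finger pad.
Only numpy, scipy, OpenCV 4.12 (cv2) and the standard library are available. Lean on these libraries where they do the work, as an engineer would, in place of code of your own. Each camera call takes 0.05 s, during which the arm holds its last target. There are 200 camera calls.

## Task

Get the bench crusher and its batch ready. First slide the gauge blade flat under the crusher's brass foot and turn the orange adjusting screw until the blade just drags (dial needle in the green band, never into the red), then draw the blade out, leave the screw so, and lay the gauge flat in its black tray. Only then stand the empty pan in the middle of the scale, press the tare button fully, and after that put every rock bar on the table into the pan, leaving the pan in the middle of the scale and the bottles, jars and brush alone.

Things in the scene. Friction and masses are not known exactly. Their poses are not given: they have to be found in the camera images.
- foot_face (a point): centre of the underside of the crusher's brass foot, a disc 30 mm across that comes down on the gauge blade. x is level and points into the crusher along its bed: slide the blade in along +x from the open -x side. 10 to 13 mm above the bed at the start. For setting, the blade's end should lie 10 to 35 mm past this point along +x.
- crusher: blue bench crusher, fixed; origin on the table under the foot's axis, same axes as foot_face. Flat steel bed 80 mm wide, top at z 20 mm, from x -160 to +100 mm. Throat open at -x and both sides. Blue bridge over the foot, 56 mm wide, x -30 mm to +50 mm, z 85 to 115 mm; blue body behind, from x 50 mm, 120 mm high.
- screw_grip (a point): centre of the orange bar grip (64 mm along this frame's x, 14 mm wide along y, 26 mm high) of the adjusting screw, upright above the foot, 143 mm above the table; the bridge's top is 28 mm below it. The bar turns about its vertical axis and stays at this height.
- gap_screw (a joint): turn of the adjusting screw, rad, 0 to 8.5, starts at 1.5 to 3. Grows when turned clockwise seen from above. Free height under the foot is 16 mm minus 2 mm per rad. Stays where it is left (0.06 N m of friction). On the 6 mm blade the foot touches at about 5.0 rad; the drag is right from 5.25 to 6.0 rad.
- needle (a joint): dial needle, rad, black on a white face 72 mm across 115 mm behind the foot's axis (the dial rides on the foot's carriage over the body). 0 with nothing pinched; moves clockwise 0.4 rad per mm the foot is pushed up against its spring (4 N per mm). Green band 0.2 to 0.8 (blade just drags, 2 to 8 N), red from 1.5. Falls to 0 when the blade is out.
- gauge_handle (a point): centre of the gauge's yellow upright grip, 36 mm along x, 14 mm along y (take it across this), 40 mm high, z up. The gauge's flat steel underside is 26 mm below. The blade, 6 mm thick, 36 mm wide, runs along +x to 125 mm from this point; a steel base 44 x 46 mm, 6 mm thick, lies under the grip. About 160 g.
- gauge_tip (a point): middle of the end of the gauge's blade, 3 mm above its underside, 125 mm along +x and 23 mm below the grip's centre. Same axes as gauge_handle.
- tray_floor (a point): centre of the inner floor of the gauge's black tray, 4 mm above the table; the tray is 200 mm along this frame's x, 80 mm along y, 14 mm high, walls 4 mm. The gauge starts in it with the grip near the tray's -x end and the blade towards +x. The tray is fixed.
- pan_floor (a point): centre of the inner floor of the aluminium pan (4 mm above its underside), open on top, outside 173 mm along this frame's x, 120 mm along y, 30 mm high, walls 4 mm. Mass about 180 g.
- pan_lug (a point): grip point on the pan's blue lug, in the middle of its +y wall (60 mm from the pan's centre along the pan's y), 30 mm above the pan's inner floor; the lug is 44 mm along x, 12 mm thick along y (take it across this) and its top is 18 mm above this point. Same axes as the pan.
- scale_top (a point): centre of the scale's steel platform, 172 mm along this frame's x, 186 mm along y, its top 48 mm above the table. A grey console, 28 mm high and 100 mm wide, runs out on the -x side to 172 mm from the centre. The scale is fixed.
- tare_top (a point): middle of the top of the red tare button, 26 mm across, on the console 145 mm from the platform's centre towards -x. Pressed straight down.
- tare (a joint): travel of the tare button, m: 0 up, 0.006 fully down (4 N); springs back.
- bar0_mid (a point): centre of a reddish-brown square-cut rock bar, 70 mm along this frame's x, 26 x 26 mm, about 120 g, lying on the table. Two or three of the four bars are there; None if absent.
- bar1_mid (a point): centre of a white marble square-cut rock bar, 70 mm along this frame's x, 26 x 26 mm, about 120 g, lying on the table. Two or three of the four bars are there; None if absent.
- bar2_mid (a point): centre of a grey square-cut rock bar, 70 mm along this frame's x, 26 x 26 mm, about 120 g, lying on the table. Two or three of the four bars are there; None if absent.
- bar3_mid (a point): centre of a brick-red square-cut rock bar, 70 mm along this frame's x, 26 x 26 mm, about 120 g, lying on the table. Two or three of the four bars are there; None if absent.
- amber_bottle: bystander, leave alone: amber glass bottle, 60 mm across, 130 mm tall; origin in its underside.
- beaker: bystander, leave alone: low clear glass beaker, 70 mm across, 55 mm tall; origin in its underside.
- white_jar: bystander, leave alone: white jar with a red cap, 60 mm across, 70 mm tall; origin in its underside.
- brush: bystander, leave alone: hand brush lying on the table; origin in its underside.
- blue_jar: bystander, leave alone: blue jar with a white cap, 64 mm across, 80 mm tall; origin in its underside.
- crucible: bystander, leave alone: white ceramic crucible, 60 mm across, 50 mm tall; origin in its underside.
There are look-alikes about, which are no part of the job. Of the things like the part that bears bar0_mid, leave any that is blue, purple or turquoise; of the rest the smaller one is meant.

How it is judged:
On the way, in this order (a step that is already met when the one before it is completed fails the run):
1. the gauge blade lies under the foot and just drags: needle in the green band (value of joint needle between 0.2 and 0.8 rad and x of gauge_tip in the frame of foot_face above 0 m and y of gauge_tip in the frame of foot_face between -0.025 and 0.025 m), for 0.4 s.
2. the gauge is drawn out and lies flat in its tray again, the screw left as set (value of joint gap_screw between 5.05 and 6.15 rad and z of gauge_handle in the frame of tray_floor between 0.015 and 0.037 m and x of gauge_handle in the frame of tray_floor between -0.095 and 0.095 m and y of gauge_handle in the frame of tray_floor between -0.03 and 0.03 m and x of gauge_tip in the frame of tray_floor between -0.1 and 0.1 m and y of gauge_tip in the frame of tray_floor between -0.04 and 0.04 m and angle between gauge_handle's own z axis and vertical below 0.12 rad), for 0.3 s.
3. the empty pan stands in the middle of the scale (horizontal distance between pan_floor and scale_top below 0.035 m and z of pan_floor in the frame of scale_top between 0 and 0.009 m and angle between pan_floor's own z axis and vertical below 0.08 rad and (x of bar0_mid in the frame of pan_floor below -0.09 m or x of bar0_mid in the frame of pan_floor above 0.09 m or y of bar0_mid in the frame of pan_floor below -0.065 m or y of bar0_mid in the frame of pan_floor above 0.065 m) and (x of bar1_mid in the frame of pan_floor below -0.09 m or x of bar1_mid in the frame of pan_floor above 0.09 m or y of bar1_mid in the frame of pan_floor below -0.065 m or y of bar1_mid in the frame of pan_floor above 0.065 m) and (x of bar2_mid in the frame of pan_floor below -0.09 m or x of bar2_mid in the frame of pan_floor above 0.09 m or y of bar2_mid in the frame of pan_floor below -0.065 m or y of bar2_mid in the frame of pan_floor above 0.065 m) and (x of bar3_mid in the frame of pan_floor below -0.09 m or x of bar3_mid in the frame of pan_floor above 0.09 m or y of bar3_mid in the frame of pan_floor below -0.065 m or y of bar3_mid in the frame of pan_floor above 0.065 m)), for 0.2 s.
4. the tare button is pressed with the empty pan on the scale (all of step 3 and value of joint tare above 0.0045 m), for 0.05 s.
At the end, for the whole second after the job is handed in: Screw left at the drag setting (5.05 to 6.15 rad); gauge flat in its tray (tilt under 0.12 rad, whole blade within the tray); pan level on the platform, its centre within 35 mm of the platform's centre; every bar that is present in the pan (all of step 2 and horizontal distance between pan_floor and scale_top below 0.035 m and z of pan_floor in the frame of scale_top between 0 and 0.009 m and angle between pan_floor's own z axis and vertical below 0.08 rad and x of bar0_mid in the frame of pan_floor between -0.085 and 0.085 m and y of bar0_mid in the frame of pan_floor between -0.058 and 0.058 m and z of bar0_mid in the frame of pan_floor between 0.005 and 0.05 m and x of bar1_mid in the frame of pan_floor between -0.085 and 0.085 m and y of bar1_mid in the frame of pan_floor between -0.058 and 0.058 m and z of bar1_mid in the frame of pan_floor between 0.005 and 0.05 m and x of bar2_mid in the frame of pan_floor between -0.085 and 0.085 m and y of bar2_mid in the frame of pan_floor between -0.058 and 0.058 m and z of bar2_mid in the frame of pan_floor between 0.005 and 0.05 m and x of bar3_mid in the frame of pan_floor between -0.085 and 0.085 m and y of bar3_mid in the frame of pan_floor between -0.058 and 0.058 m and z of bar3_mid in the frame of pan_floor between 0.005 and 0.05 m); the robot touches nothing.
It fails at once if the screw is over-tightened on the blade: needle in the red (value of joint needle above 1.5 rad).
It fails at once if a bottle, jar, brush, beaker or crucible is moved more than 30 mm (distance of any of amber_bottle, beaker, white_jar, brush, blue_jar, crucible from where it was at the start of the episode above 0.03 m).
Of bar0, bar1, bar2, bar3 only 2 to 3 are there at a start; the rules pass over those that are not, and their reading is None.
At some moment in a run one of bar0, bar1, bar2, bar3, pan may be knocked a few centimetres aside while the robot is not near it.
Once in a run the grip may slacken for a moment while it holds something.
It also fails if it takes over 210 s, if anything falls off the work surface, if the arm or the gripper's body presses on something with over 40 N, if the wrist force passes 120 N, or if a joint passes its speed limit or range.

## Working session

There is one attempt and no reset: what is moved stays moved. The work goes in short steps, each a Python script; the robot and the scene stay as the last script left them, time stands still between calls to the robot, and variables do not carry over. Pictures are saved under pics/ and viewed, at most 14 in all, crops included, and the job is handed in when it is done.

```bash
ls; mkdir -p pics
cat > h.py <<'E'
import numpy as np, cv2
from workcell import ctrl, kin, imaging, order
def snap(n): return imaging.snapshot(n)
def save(p,f,crop=None,s=1):
    im=cv2.cvtColor(p["img"],cv2.COLOR_RGB2BGR)
    if crop: r0,r1,c0,c1=crop; im=im[r0:r1,c0:c1]
    cv2.imwrite("pics/"+f,cv2.resize(im,None,fx=s,fy=s,interpolation=cv2.INTER_CUBIC))
def K(p): return np.array([[p["fx"],0,p["cx"]],[0,p["fy"],p["cy"]],[0,0,1.]])
def ray(p,rc):
    u=cv2.undistortPoints(np.array([[[rc[1],rc[0]]]],float),K(p),np.array(p["D"],float))[0,0]
    T=np.array(p["world_from_camera"]); return T[:3,3],T[:3,:3]@np.array([u[0],u[1],1.])
def onz(p,rc,z):
    o,d=ray(p,rc); return o+d*(z-o[2])/d[2]
def tri(pa,ra,pb,rb):
    A=[];b=[]
    for p,r in((pa,ra),(pb,rb)):
        o,d=ray(p,r); d=d/np.linalg.norm(d); P=np.eye(3)-np.outer(d,d); A.append(P); b.append(P@o)
    x=np.linalg.lstsq(np.vstack(A),np.hstack(b),rcond=None)[0]
    return x,np.linalg.norm(np.hstack(b)-np.vstack(A)@x)
def px(p,X):
    T=np.linalg.inv(np.array(p["world_from_camera"])); 
    q=cv2.projectPoints(np.array(X,float).reshape(-1,1,3),cv2.Rodrigues(T[:3,:3])[0],T[:3,3],K(p),np.array(p["D"],float))[0].reshape(-1,2)
    return q[:,::-1]
E
cat > a.py <<'E'
from h import *
np.set_printoptions(precision=3,suppress=True)
t=snap("top"); s=snap("side"); save(t,"t0.png"); save(s,"s0.png")
for p in(t,s): print(np.array(p["world_from_camera"])[:3,3],p["fx"])
Z=dict(foot_face=.031,crusher=0,screw_grip=.143,gauge_handle=.03,gauge_tip=.007,tray_floor=.004,pan_floor=.004,pan_lug=.034,scale_top=.048,tare_top=.034,bar0_mid=.013,bar1_mid=.013,bar2_mid=.013,bar3_mid=.013,amber_bottle=0,beaker=0,white_jar=0,brush=0,blue_jar=0,crucible=0)
for n,z in Z.items():
    a=imaging.spot_point(t,n); b=imaging.spot_point(s,n)
    print(n)
    for k,(p,l) in enumerate(((t,a),(s,b))):
        for d in l:
            if d["confidence"]>.2: print("   ","ts"[k],"%.2f"%d["confidence"],np.array(d["centre"]),onz(p,d["centre"],z)[:2])
    if a and b: print("   tri",*tri(t,a[0]["centre"],s,b[0]["centre"]))
print({k:v for k,v in ctrl.sense().items() if k in("t","ee_rot","finger_gap")},ctrl.grip_depth)
E
python3 a.py
```

```text
pics
[ 0.308 -0.042  1.337] 449.86905719550515
[ 0.01  -0.733  0.798] 413.94199952019534
foot_face
    s 0.63 [229.7 412.3] [ 0.719 -0.219]
    s 0.44 [165.6 271.7] [0.592 0.293]
crusher
    t 0.77 [191.1 206.4] [0.6   0.305]
    s 0.75 [169.9 273.9] [0.607 0.307]
   tri [0.601 0.303 0.004] 0.003898517578522914
screw_grip
    t 0.78 [181.8 197.5] [0.595 0.293]
    s 0.54 [137.8 270.6] [0.591 0.281]
    s 0.42 [172.9 344. ] [ 0.644 -0.015]
    s 0.30 [333.5 463.3] [ 0.478 -0.538]
   tri [0.598 0.296 0.134] 0.0015707495823227926
gauge_handle
    t 0.71 [244.2 264.1] [0.431 0.124]
    s 0.85 [210.  258.7] [0.436 0.12 ]
   tri [0.434 0.123 0.028] 0.004235433778142367
gauge_tip
    t 0.58 [245.  223.2] [0.433 0.249]
    s 0.97 [197.8 242. ] [0.439 0.23 ]
   tri [ 0.441  0.249 -0.007] 0.009332087714871394
tray_floor
    t 0.57 [243.4 247.5] [0.437 0.177]
pan_floor
    t 0.78 [240.9 343.7] [ 0.439 -0.109]
    s 0.66 [260.  302.5] [ 0.432 -0.101]
    s 0.56 [204.7 248.2] [0.438 0.191]
   tri [ 0.434 -0.106  0.009] 0.006774773578844299
pan_lug
    t 0.76 [261.3 343.5] [ 0.377 -0.105]
    s 0.
[... 1499 characters left out ...]
 [0.446 0.153]
   tri [ 0.463 -0.435  0.012] 0.003514309912473844
brush
    t 0.59 [190.3 472. ] [ 0.584 -0.502]
    t 0.33 [277.5 174.2] [0.341 0.394]
    s 0.77 [331.3 467.4] [ 0.592 -0.498]
   tri [ 0.584 -0.5    0.009] 0.0022296280448871244
blue_jar
    t 0.70 [275.3 173.1] [0.347 0.398]
    s 0.93 [185.4 193. ] [0.351 0.397]
   tri [0.349 0.397 0.001] 0.0026036264240041625
crucible
    t 0.74 [137.1 370.1] [ 0.76  -0.201]
    s 0.84 [227.  415.8] [ 0.764 -0.197]
    s 0.50 [280.7 342.1] [ 0.47  -0.217]
    s 0.29 [378.2 365.6] [ 0.343 -0.438]
   tri [ 0.758 -0.2    0.006] 0.0004236076740310918
{'t': 2.1, 'ee_rot': array([-3.142, -0.   ,  2.842]), 'finger_gap': 1.0017700411600625} 0.0188
```

View pics/t0.png

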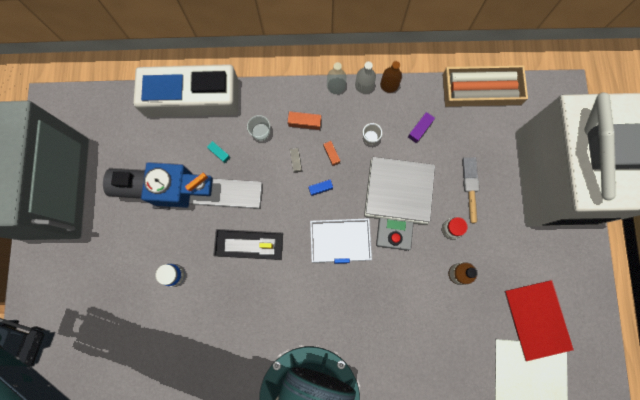

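View pics/s0.png

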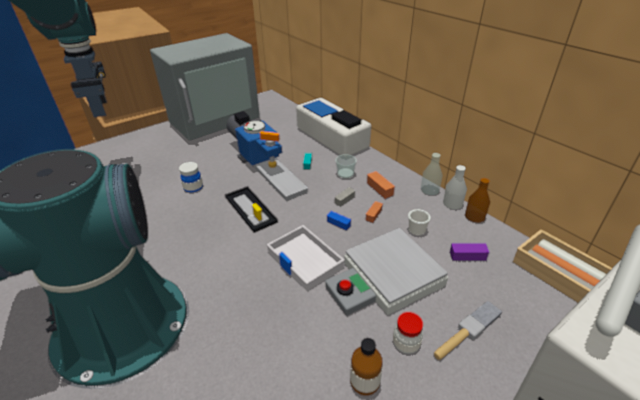

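Top view: crusher (185,180), gauge in its tray (245,248), pan (241,341), scale (190,400) with the tare button (238,396). Candidates for bar0:
- small orange bar (152,331)
- large orange bar (120,304)
- blue bar (187,320), purple bar (127,421) and turquoise bar (152,218)

The description picks the small orange bar. The grey bar at (159,295) is bar2.

```bash
cat > b.py <<'E'
from h import *
np.set_printoptions(precision=3,suppress=True)
t=snap("top"); s=snap("side")
save(t,"t1.png",(140,270,100,270),4.6)
save(t,"t2.png",(100,260,280,440),3.7)
def rect(p,m,z):
    r,c=np.nonzero(m); P=np.array([onz(p,(a,b),z)[:2] for a,b in zip(r,c)],np.float32)
    return cv2.minAreaRect(P)
for n,z in (("gauge_handle",.02),("pan_floor",.017),("bar0_mid",.02),("bar2_mid",.02),("bar1_mid",.02),("bar3_mid",.02),("crusher",.02)):
  for k,p in (("t",t),("s",s)):
    for d in imaging.outline_of(p,n):
        if d["confidence"]<.2 or d["mask"].sum()<5: continue
        c,wh,a=rect(p,d["mask"],z)
        print(n,k,"%.2f"%d["confidence"],np.array(d["centre"]),d["mask"].sum(),"xy",np.array(c),"wh",np.array(wh),"ang %.1f"%a,"rgb",p["img"][d["mask"]].mean(0))
E
python3 b.py
```

```text
gauge_handle t 0.77 [248.  251.8] 643 xy [0.429 0.169] wh [0.145 0.044] ang 88.9 rgb [203.829 202.645 185.709]
gauge_handle s 0.95 [210.2 249.7] 486 xy [0.426 0.153] wh [0.153 0.051] ang 83.3 rgb [159.158 153.64  123.377]
pan_floor t 0.72 [239.5 341.4] 2496 xy [ 0.439 -0.097] wh [0.127 0.177] ang 1.1 rgb [215.603 220.518 226.368]
pan_floor s 0.89 [257.4 306. ] 2862 xy [ 0.439 -0.099] wh [0.141 0.2  ] ang 1.1 rgb [167.394 166.462 170.075]
bar0_mid t 0.70 [153.1 215.6] 214 xy [0.719 0.268] wh [0.08  0.028] ang 44.1 rgb [ 50.78  160.519 152.972]
bar0_mid t 0.58 [121.6 303.9] 497 xy [0.813 0.004] wh [0.103 0.05 ] ang 81.9 rgb [177.392 101.012  66.207]
bar0_mid t 0.55 [152.7 331.6] 228 xy [ 0.706 -0.078] wh [0.076 0.029] ang 24.1 rgb [186.754 108.895  73.307]
bar0_mid t 0.54 [188.6 321.7] 209 xy [ 0.599 -0.043] wh [0.029 0.069] ang 16.7 rgb [ 51.488  96.565 187.244]
bar0_mid t 0.54 [123.9 420. ] 361 xy [ 0.784 -0.356] wh [0.037 0.104] ang 50.1 rgb [117.327  61.05  144.252]
bar0_mid t 0.40 [273.8 463.2] 510 xy [ 0.337 -0.447] wh [0.079 0.063] ang 88.8 rgb [82.547 61.188 42.441]
bar0_mid t 
[... 1013 characters left out ...]
h [0.031 0.024] ang 49.8 rgb [163.178  28.228  22.287]
bar3_mid t 0.27 [185.9 175.1] 5116 xy [0.617 0.377] wh [0.485 0.143] ang 88.6 rgb [106.21  114.16  124.889]
bar3_mid s 0.72 [162.  346.2] 459 xy [0.8   0.151] wh [0.143 0.077] ang 50.4 rgb [131.784 139.453 135.386]
bar3_mid s 0.66 [275.6 386.1] 6679 xy [ 0.551 -0.27 ] wh [0.222 0.288] ang 82.2 rgb [150.401 150.769 148.858]
crusher t 0.74 [237.3 394.5] 62 xy [ 0.445 -0.258] wh [0.023 0.024] ang 87.1 rgb [185.161  47.581  43.016]
crusher t 0.61 [187.2 172.7] 5047 xy [0.612 0.376] wh [0.489 0.142] ang 85.4 rgb [105.888 113.934 124.759]
crusher s 0.72 [150.5 268. ] 2958 xy [0.629 0.427] wh [0.645 0.173] ang 72.0 rgb [ 93.741 100.635 110.008]
```

View pics/t1.png

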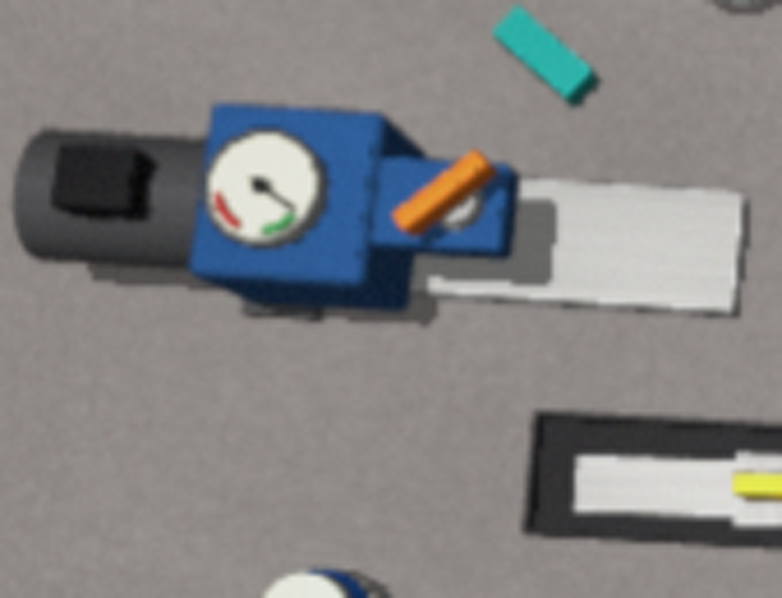

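View pics/t2.png

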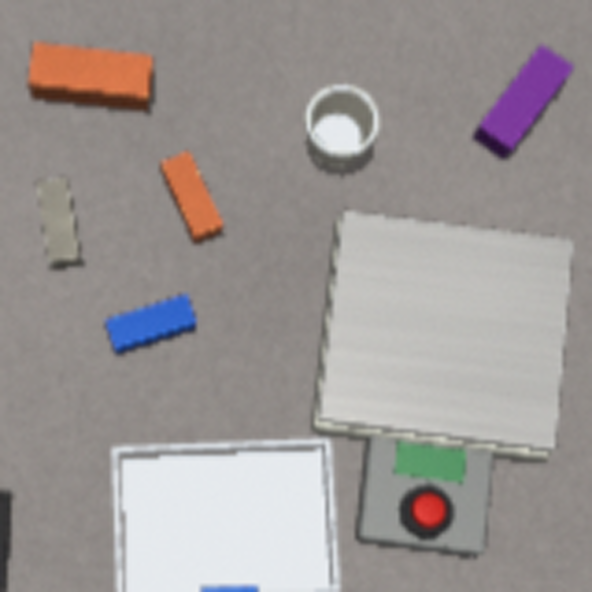

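Close crops confirm it: the small orange bar (about 70 mm, mask centre 152.7,331.6) is bar0. The orange bar at (120,304) is about 100 mm, so it's the look-alike, and the grey bar (160,294) is bar2. The needle is at rest and the gauge is in its tray. Next I'll get precise poses and check reach.

```bash
cat > c.py <<'E'
from h import *
np.set_printoptions(precision=4,suppress=True)
t=snap("top"); hsv=cv2.cvtColor(t["img"],cv2.COLOR_RGB2HSV); H,S,V=cv2.split(hsv)
def rect(m,z,box,name):
    r0,r1,c0,c1=box; q=np.zeros_like(m); q[r0:r1,c0:c1]=m[r0:r1,c0:c1]
    n,l,st,_=cv2.connectedComponentsWithStats(q.astype(np.uint8)); k=1+st[1:,4].argmax()
    r,c=np.nonzero(l==k); P=np.array([onz(t,(a,b),z)[:2] for a,b in zip(r,c)],np.float32)
    R=cv2.minAreaRect(P); print(name,len(r),np.array(R[0]),np.array(R[1]),"%.1f"%R[2]); return R
rect((abs(H.astype(int)-30)<5)&(S>120),.05,(225,260,240,285),"handle top")
rect((V>185)&(S<60),.010,(225,260,215,270),"blade")
rect(V<75,.014,(220,270,205,295),"tray")
rect((abs(H.astype(int)-14)<6)&(S>120),.156,(165,200,180,215),"screw")
rect((H<15)&(S>120)&(V>120),.022,(140,168,320,342),"bar0")
rect(V>185,.03,(210,275,300,380),"pan")
rect((abs(H.astype(int)-110)<10)&(S>120),.052,(250,275,320,365),"lug")
C=lambda o,f,pts,z:np.array([onz(t,(o[0]+y/f,o[1]+x/f),z)[:2] for x,y in pts])
o=(139.6,99.6)
b=C((140-.4,100-.4),4.6,[(743,193),(735,313),(524,180),(430,293)],.02); m=(b[0]+b[1])/2
print("bed",b,np.linalg.norm(b[0]-b[1]))
w=b[1]-b[0]; d1=b[2]-b[0]; d2=b[3]-b[1]
print([np.degrees(np.arctan2(d[1],d[0])) for d in(d1,d2)],np.degrees(np.arctan2(w[1],w[0])))
u=d1/np.linalg.norm(d1)+d2/np.linalg.norm(d2); u/=np.linalg.norm(u); print("crusher org",m+.16*u,"mid",m)
sc=C((99.6,279.6),3.7,[(345,212),(572,240),(553,455),(317,428)],.048); print("scale",sc.mean(0),sc)
e=sc[0]-sc[3]+sc[1]-sc[2]; print("scale yaw",np.degrees(np.arctan2(e[1],e[0])))
print("spindle",C(o,4.6,[(464,208)],.125))
for r in (.36,.37,.38,.39,.40,.42): print(r,[(p,kin.inverse_kinematics([r*.963,-r*.27,.02],[np.pi,p,0]) is not None) for p in (0,.1,.2,-.1,-.2)])
E
python3 c.py
```

```text
handle top 57 [0.427  0.1179] [0.0318 0.0115] 88.9
blade 482 [0.4289 0.1777] [0.1313 0.0413] 88.9
tray 1033 [0.4334 0.1729] [0.1998 0.0781] 85.8
screw 156 [0.5925 0.2937] [0.02   0.0624] 39.2
bar0 186 [ 0.707  -0.0785] [0.0696 0.0253] 22.6
pan 2292 [ 0.4388 -0.0974] [0.1224 0.1739] 1.0
lug 59 [ 0.3785 -0.0983] [0.0425 0.0084] 88.9
bed [[0.6211 0.1351]
 [0.5414 0.14  ]
 [0.6331 0.2796]
 [0.5589 0.3393]] 0.07983510047698615
[np.float64(85.21818767112701), np.float64(84.98101784342187)] 176.49052187166438
crusher org [0.5949 0.297 ] mid [0.5812 0.1376]
scale [ 0.5816 -0.2766] [[ 0.6821 -0.2006]
 [ 0.6547 -0.3806]
 [ 0.4821 -0.3539]
 [ 0.5073 -0.1711]]
scale yaw -9.1856329178031
spindle [[0.5907 0.2899]]
0.36 [(0, True), (0.1, True), (0.2, True), (-0.1, True), (-0.2, False)]
0.37 [(0, True), (0.1, True), (0.2, True), (-0.1, True), (-0.2, False)]
0.38 [(0, True), (0.1, True), (0.2, True), (-0.1, True), (-0.2, False)]
0.39 [(0, True), (0.1, True), (0.2, True), (-0.1, True), (-0.2, False)]
0.4 [(0, True), (0.1, True), (0.2, True), (-0.1, True), (-0.2, False)]
0.42 [(0, True), (0.1, True), (0.2, True), (-0.1, True), (-0.2, False)]
```

```bash
cat >> h.py <<'E'
pi=np.pi
def down(yawdeg): return [pi,0,np.radians(yawdeg)]
def st(msg=""):
    s=ctrl.sense(); print(msg,"t %.1f gap %.1fmm grip %.1f"%(s["t"],s["finger_gap"]*91,s["grip_force"]),"tcp",np.round(s["tcp_pos"],4),"F",np.round(s["contact_force"],1),"M",np.round(s["moment"],2)); return s
CR=np.array([.594,.295]); CY=85.5; CU=np.array([np.cos(np.radians(CY)),np.sin(np.radians(CY))])
E
cat > d.py <<'E'
from h import *
h=[.429,.118]; 
ctrl.command_gripper(40/91,60)
ctrl.goto(h+[.14],down(88.9)); ctrl.move_linear(h+[.018],v=.12); st("at")
ctrl.command_gripper(0.,60); st("closed")
ctrl.move_linear(h+[.08]); st("up")
a=CR-.170*CU
ctrl.goto([*a,.10],down(CY)); ctrl.move_linear([*a,.050],v=.1); st("pre")
p=snap("top"); save(p,"t3.png",(140,270,150,290),4.5)
s=snap("side"); save(s,"s3.png",(100,220,200,350),5)
for n in("gauge_handle","gauge_tip"):
    A=imaging.spot_point(p,n);B=imaging.spot_point(s,n)
    print(n,[(d["centre"],round(d["confidence"],2)) for d in A+B]); 
    if A and B: print(tri(p,A[0]["centre"],s,B[0]["centre"]))
E
python3 d.py
```

```text
at t 7.2 gap 40.2mm grip 0.0 tcp [0.4294 0.1181 0.0185] F [-0.  -0.4 -0. ] M [-0.09  0.08 -0.01]
closed t 7.7 gap 13.8mm grip 60.0 tcp [0.429  0.118  0.0182] F [-1.6 -0.3  6.7] M [-0.16  0.39  0.03]
up t 8.2 gap 13.8mm grip 60.0 tcp [0.4288 0.1179 0.0797] F [-0.8 -1.1 -1.2] M [-0.13  0.03  0.04]
pre t 9.6 gap 13.8mm grip 60.0 tcp [0.5807 0.1256 0.0501] F [-0.2  0.3 -1.8] M [-0.08  0.08  0.04]
gauge_handle [([180.0, 297.6], 0.84)]
gauge_tip [([172.1, 280.0], 0.55)]
```

View pics/s3.png

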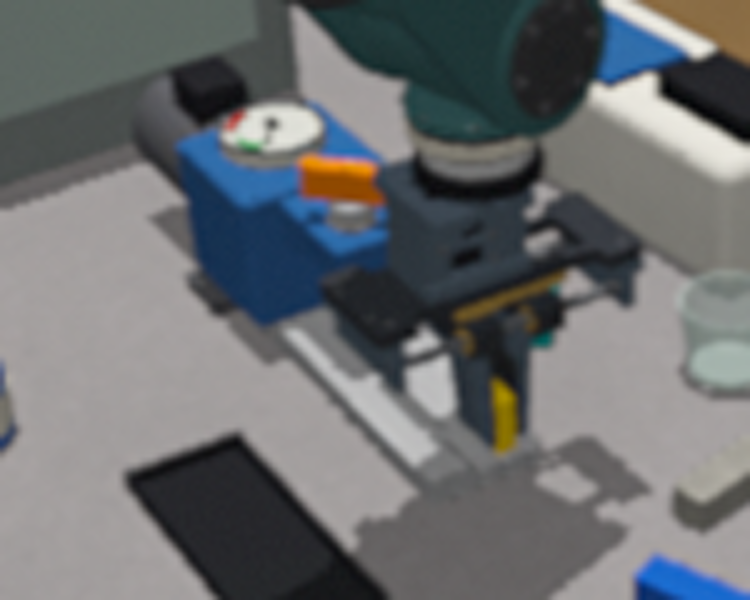

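The side crop shows the gauge held in the gripper over the bed (handle about 418 px in crop y, 503 px in x), with the needle still at rest. Sliding it in.

```bash
cat > e.py <<'E'
from h import *
a=CR-.170*CU
ctrl.move_linear([*a,.0365],v=.06); st("low")
for d in (.150,.135,.12,.103):
    q=CR-d*CU; ctrl.move_linear([*q,.0365],v=.06); s=st(d)
    if np.linalg.norm(s["contact_force"])>8: print("STOP"); break
else:
    ctrl.move_linear([*q,.0343],v=.03); st("seated")
    ctrl.command_gripper(40/91); st("rel")
    ctrl.move_linear([*q,.16])
    # screw: look with arm above
    ctrl.goto([*(CR-.17*CU+[-.05,-.12]),.3],down(CY))
    p=snap("top"); s=snap("side"); save(p,"t4.png",(140,240,140,280),5.6)
    hsv=cv2.cvtColor(p["img"],cv2.COLOR_RGB2HSV).astype(int)
    m=(abs(hsv[...,0]-14)<6)&(hsv[...,1]>120); m[:165]=0;m[200:]=0;m[:,:180]=0;m[:,215:]=0
    r,c=np.nonzero(m); print(len(r),cv2.minAreaRect(np.array([onz(p,x,.156)[:2] for x in zip(r,c)],np.float32)))
    for n in("gauge_handle","gauge_tip","screw_grip"):
        A=imaging.spot_point(p,n);B=imaging.spot_point(s,n)
        print(n,[(np.round(d["centre"]),round(d["confidence"],2)) for d in A],[(np.round(d["centre"]),round(d["confidence"],2)) for d in B])
        if A and B: print(tri(p,A[0]["centre"],s,B[0]["centre"]))
E
python3 e.py
```

```text
low t 10.2 gap 13.6mm grip 60.0 tcp [0.5802 0.1254 0.0358] F [ 0.4 -0.3 -1.5] M [-0.15  0.07  0.03]
0.15 t 10.7 gap 13.4mm grip 60.0 tcp [0.5822 0.1459 0.0366] F [-0.2  0.  -1.9] M [-0.12  0.05 -0.07]
0.135 t 11.1 gap 13.6mm grip 60.0 tcp [0.5834 0.1608 0.0365] F [ 0.   0.1 -1.6] M [-0.12  0.04  0.04]
0.12 t 11.5 gap 13.7mm grip 60.0 tcp [0.5846 0.1758 0.0365] F [ 0.2  0.3 -1.2] M [-0.11  0.04 -0.01]
0.103 t 11.9 gap 13.7mm grip 60.0 tcp [0.5859 0.1927 0.0365] F [ 0.6  1.  -2. ] M [-0.12  0.02  0.02]
seated t 12.2 gap 13.7mm grip 60.0 tcp [0.5861 0.1922 0.0343] F [-0.2  0.2 -0.2] M [ 0.11  0.01 -0.05]
rel t 12.8 gap 39.9mm grip 0.0 tcp [0.5859 0.1923 0.0343] F [-0.5  0.1 -0.7] M [-0.1   0.02  0.07]
155 ((0.592546284198761, 0.29375171661376953), (0.019927332177758217, 0.06239720433950424), 39.198143005371094)
gauge_handle [(array([193., 235.]), 0.56)] [(array([175., 285.]), 0.73)]
(array([0.58494733, 0.20736291, 0.04231032]), np.float64(0.003330843994981087))
gauge_tip [(array([193., 200.]), 0.55)] [(array([165., 269.]), 0.69), (array([382., 365.]), 0.23)]
(array([0.59252598, 0.3164229 , 0.02095417]), np.float64(0.003926295196896588))
screw_grip [(array([185., 199.]), 0.7)] [(array([136., 268.]), 0.53)]
(array([0.58530116, 0.28590502, 0.1498983 ]), np.float64(0.0005191221422440416))
```

View pics/t4.png

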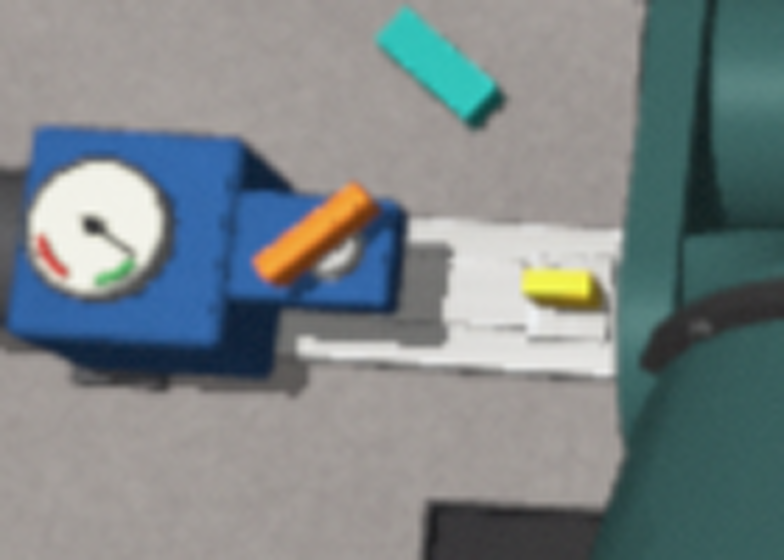

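The gauge lies flat and centred on the bed (handle at 558,285 in the crop), the blade is under the foot and the needle is at rest. Now turning the screw.

```bash
cat >> h.py <<'E'
SC=[.592,.293]
def turn(rad,step=.4):
    q=np.array(ctrl.sense()["joints"]); n=int(np.ceil(abs(rad)/step))
    for i in range(n):
        q[5]+=rad/n; ctrl.move_joints(list(q))
    return st("turned %.2f j6 %.2f"%(rad,q[5]))
def barang(p):
    hsv=cv2.cvtColor(p["img"],cv2.COLOR_RGB2HSV).astype(int)
    m=(abs(hsv[...,0]-14)<6)&(hsv[...,1]>120); m[:160]=0;m[205:]=0;m[:,:175]=0;m[:,220:]=0
    r,c=np.nonzero(m); R=cv2.minAreaRect(np.array([onz(p,x,.156)[:2] for x in zip(r,c)],np.float32))
    return R[0],(R[2]+(90 if R[1][0]<R[1][1] else 0))%180,len(r)
E
cat > f.py <<'E'
from h import *
ctrl.command_gripper(60/91)
ctrl.goto(SC+[.21],down(129.2)); ctrl.move_linear(SC+[.1245],v=.1); st("at")
ctrl.command_gripper(0.,25); s=st("closed"); print(s["ee_rot"])
turn(2.2)
p=snap("top"); s=snap("side"); save(p,"t5.png",(140,240,140,280),5.6); save(s,"s5.png",(90,180,210,330),6.5)
E
python3 f.py
```

```text
at t 17.8 gap 60.3mm grip 0.0 tcp [0.5924 0.2932 0.1251] F [0.2 0.5 0.2] M [-0.07  0.   -0.01]
closed t 18.4 gap 28.7mm grip 25.0 tcp [0.595  0.2953 0.1253] F [ 19.   17.7 -15.8] M [ 3.   -3.21 -0.01]
[3.13290467e+00 1.01781548e-03 2.25466712e+00]
turned 2.20 j6 1.94 t 21.1 gap 28.7mm grip 25.0 tcp [0.5939 0.2961 0.1251] F [-7.5 10.9 -2.2] M [2.02 1.56 0.01]
```

View pics/s5.png

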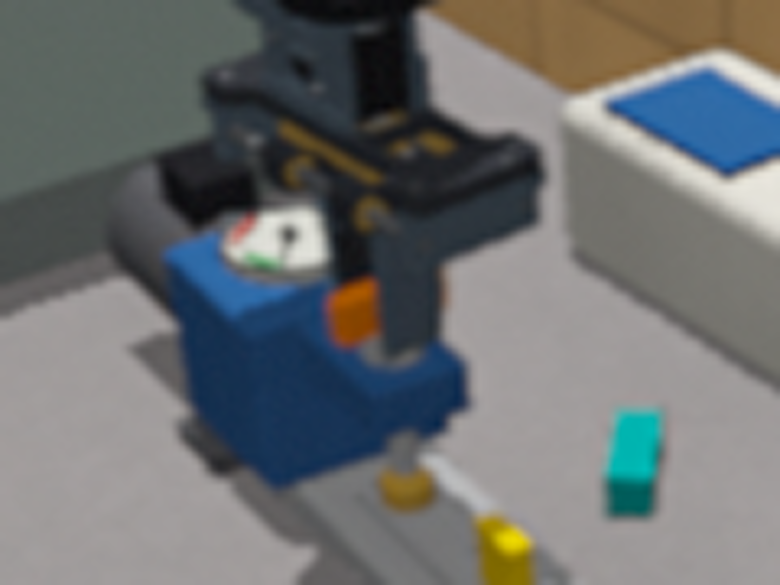

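The gap is 28.7 mm, so the fingers closed on the round collar under the bar and not on the bar itself. The needle still looks at rest (dial 290,235). I'll release, raise and measure the bar angle.

```bash
cat > g.py <<'E'
from h import *
ctrl.command_gripper(60/91); ctrl.move_linear(SC+[.21]); st()
ctrl.goto([*(CR-.17*CU+[-.05,-.12]),.3],down(CY))
p=snap("top"); s=snap("side"); print(barang(p)); save(p,"t6.png",(140,240,140,280),5.6)
E
python3 g.py
```

```text
t 22.5 gap 60.1mm grip 0.0 tcp [0.5916 0.2928 0.2093] F [0.3 0.3 0. ] M [-0.06  0.14 -0.03]
((0.5931044816970825, 0.293916791677475), 1.8944165706634521, 158)
```

View pics/t6.png

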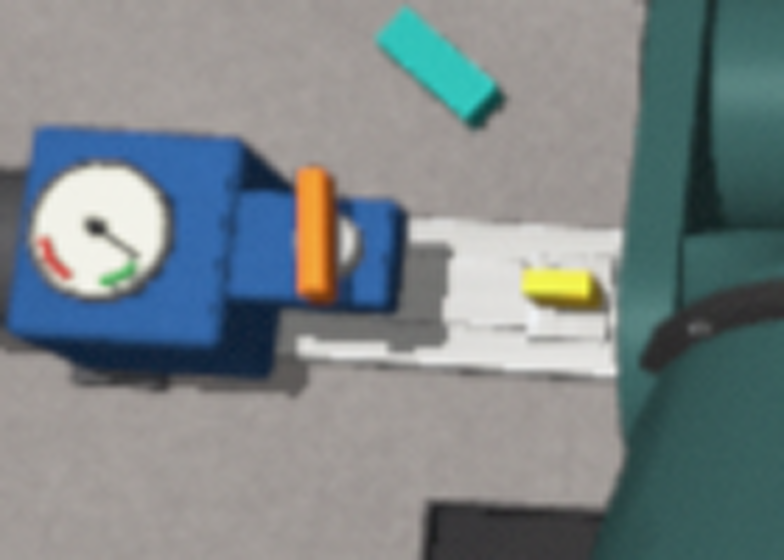

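The screw turned 2.22 rad with the collar (bar now at 1.9°) and the needle is still at rest (dial centre 95,226). I'll regrip higher, on the bar itself, and read the needle by code.

```bash
cat >> h.py <<'E'
SC=[.5943,.2953]
def needle(p):
    g=cv2.cvtColor(p["img"],cv2.COLOR_RGB2GRAY)
    w=cv2.warpPolar(g,(50,720),(140*0+157.0-.0,180.3),12.5,cv2.WARP_POLAR_LINEAR|cv2.INTER_CUBIC).astype(float)
    prof=255-w[:,14:36].mean(1); prof=np.clip(prof-np.percentile(prof,60)-15,0,None)
    k=prof.argmax(); a=(np.arange(720)-k+360)%720-360; m=abs(a)<40
    return (k+(a[m]*prof[m]).sum()/prof[m].sum())/2, prof.max()
def back():
    ctrl.command_gripper(60/91); ctrl.move_linear(SC+[.21],v=.25)
    ctrl.goto([*(CR-.17*CU+[-.05,-.12]),.3],down(CY)); p=snap("top"); print("bar",barang(p),"needle",needle(p)); return p
def grab(yaw):
    ctrl.goto(SC+[.21],down(yaw)); ctrl.move_linear(SC+[.1335],v=.1)
    ctrl.command_gripper(0.,25); return st("grab")
E
cat > g.py <<'E'
from h import *
p=snap("top"); print("rest",needle(p),barang(p))
grab(181.9); p=snap("top"); print("ingrip",needle(p)); turn(.7); p=snap("top"); print("ingrip",needle(p))
p=back()
E
python3 g.py
```

```text
rest (np.float64(37.55918467066272), np.float64(69.2090909090909)) ((0.5931044816970825, 0.293916791677475), 1.8944165706634521, 158)
grab t 27.2 gap 13.5mm grip 25.0 tcp [0.5943 0.2962 0.1336] F [ 0.5  7.5 -1.1] M [ 1.31  0.07 -0.02]
ingrip (np.float64(nan), np.float64(0.0))
turned 0.70 j6 -0.48 t 28.1 gap 13.9mm grip 25.0 tcp [0.5944 0.2965 0.1336] F [ 0.1  6.4 -1.1] M [ 0.82 -0.03 -0.03]
ingrip (np.float64(nan), np.float64(0.0))
bar ((0.5932515859603882, 0.29351526498794556), 140.43406295776367, 155) needle (np.float64(51.32526021670506), np.float64(71.95454545454547))h.py:46: RuntimeWarning: invalid value encountered in scalar divide
  return (k+(a[m]*prof[m]).sum()/prof[m].sum())/2, prof.max()
```

The needle is now at 0.24 rad, so I'll add 0.3 rad to centre it in the band.

```bash
cat > g.py <<'E'
from h import *
grab(140.4); turn(.28); p=back(); save(p,"t7.png",(140,240,140,280),5.6)
E
python3 g.py
```

```text
grab t 33.5 gap 13.8mm grip 25.0 tcp [0.5951 0.2959 0.1337] F [ 4.3  4.4 -3.4] M [ 0.76 -0.88  0.05]
turned 0.28 j6 -0.17 t 33.9 gap 13.7mm grip 25.0 tcp [0.595  0.2958 0.1336] F [-0.4 -0.2  0. ] M [-0.23  0.23 -0.04]
bar ((0.592241108417511, 0.2943090498447418), 124.98870849609375, 156) needle (np.float64(64.19128207224516), np.float64(99.09090909090912))
```

View pics/t7.png

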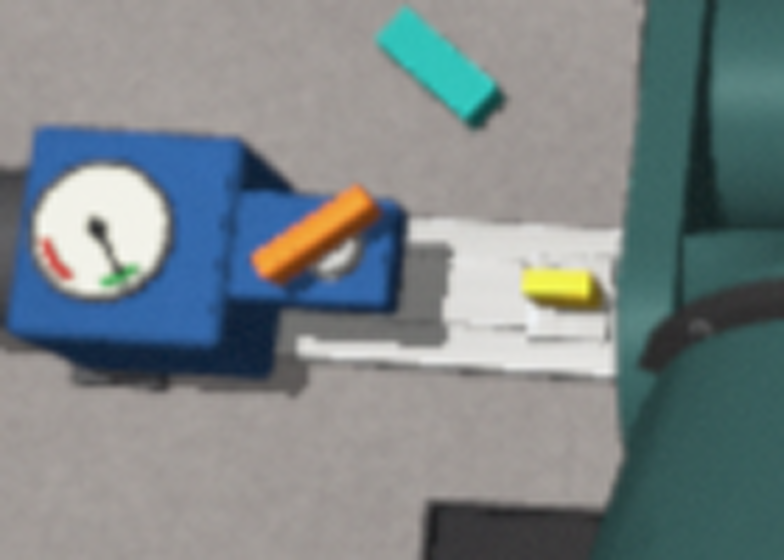

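The needle is in the middle of the green band (98,228 → 122,268). Drawing the gauge out and returning it to the tray.

```bash
cat > i.py <<'E'
from h import *
q=CR-.103*CU
ctrl.command_gripper(40/91); ctrl.goto([*q,.15],down(CY)); ctrl.move_linear([*q,.0345],v=.1)
ctrl.command_gripper(0.,60); st("grip")
for d in (.115,.13,.15,.175,.20):
    q=CR-d*CU; ctrl.move_linear([*q,.0348],v=.06); st(d)
ctrl.move_linear([*q,.09])
t=[.4296,.1215]
ctrl.goto(t+[.09],down(85.8)); st("above")
p=snap("top")
ctrl.move_linear(t+[.0190],v=.06); st("low"); ctrl.command_gripper(40/91); st("rel")
ctrl.move_linear(t+[.15])
ctrl.goto([.45,-.30,.35],down(80))
p=snap("top"); s=snap("side"); save(p,"t8.png",(140,275,130,290),5)
print("bar",barang(p),"needle",needle(p))
hsv=cv2.cvtColor(p["img"],cv2.COLOR_RGB2HSV).astype(int); m=(abs(hsv[...,0]-30)<5)&(hsv[...,1]>120); m[:220]=0; m[270:]=0; m[:,:200]=0; m[:,300:]=0
r,c=np.nonzero(m); print(len(r),cv2.minAreaRect(np.array([onz(p,x,.05)[:2] for x in zip(r,c)],np.float32)))
E
python3 i.py
```

```text
grip t 39.7 gap 13.8mm grip 60.0 tcp [0.586  0.1923 0.0346] F [-0.4  0.1  2.4] M [-0.16  0.13 -0.06]
0.115 t 40.1 gap 13.4mm grip 60.0 tcp [0.5848 0.1797 0.0348] F [-0.6 -7.4  2.2] M [-1.15  0.17  0.09]
0.13 t 40.5 gap 13.6mm grip 60.0 tcp [0.5836 0.1646 0.0348] F [-0.8 -7.   2. ] M [-1.14  0.09  0.01]
0.15 t 41.0 gap 13.7mm grip 60.0 tcp [0.5822 0.145  0.0348] F [-1.1 -0.2 -1.2] M [-0.13  0.05 -0.  ]
0.175 t 41.5 gap 13.9mm grip 60.0 tcp [0.5803 0.1203 0.0348] F [ 1.  -0.  -0.1] M [-0.12  0.06  0.04]
0.2 t 42.1 gap 13.6mm grip 60.0 tcp [0.5783 0.0954 0.0348] F [ 0.7 -0.6 -1.8] M [-0.14  0.05 -0.01]
above t 43.3 gap 14.2mm grip 60.0 tcp [0.4292 0.1216 0.0896] F [-0.2  0.2 -0.9] M [-0.14  0.04 -0.04]
low t 44.7 gap 13.9mm grip 60.0 tcp [0.4298 0.1216 0.0193] F [-0.3  0.4 -1. ] M [-0.18  0.11  0.04]
rel t 45.2 gap 40.1mm grip 0.0 tcp [0.4296 0.1215 0.019 ] F [0.1 0.1 0.6] M [-0.08  0.08 -0.06]
bar ((0.592241108417511, 0.2943090498447418), 124.98870849609375, 156) needle (np.float64(37.294318305268874), np.float64(71.5))
58 ((0.4299386143684387, 0.12210854887962341), (0.0346032939851284, 0.011468498036265373), 88.86195373535156)
```

View pics/t8.png

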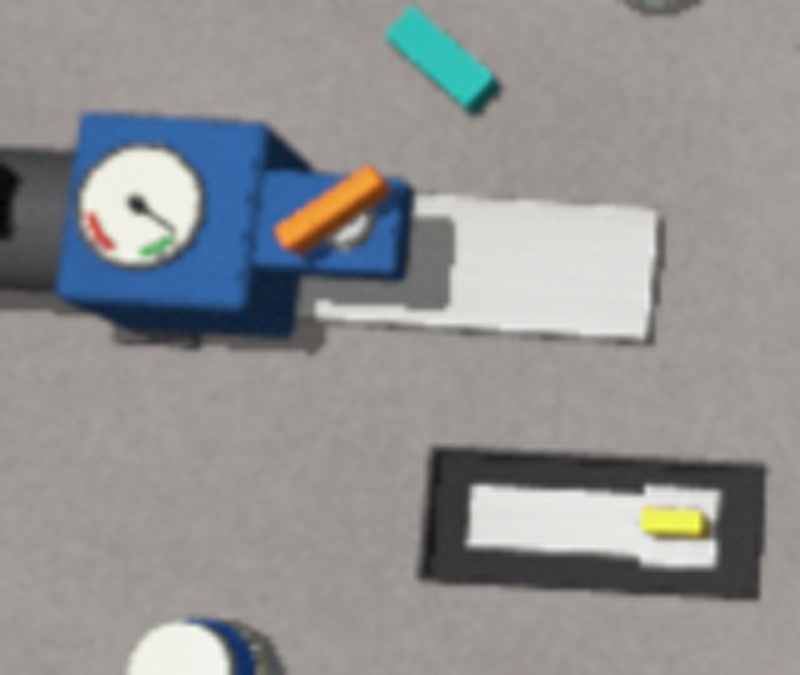

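The gauge lies flat in its tray (677,521), the needle is back at 0 and the screw is unchanged at 125°. Now the pan.

```bash
cat >> h.py <<'E'
def comp(p,m,z,box):
    r0,r1,c0,c1=box; q=np.zeros(m.shape,np.uint8); q[r0:r1,c0:c1]=m[r0:r1,c0:c1]
    n,l,s,_=cv2.connectedComponentsWithStats(q); k=1+s[1:,4].argmax(); r,c=np.nonzero(l==k)
    return cv2.minAreaRect(np.array([onz(p,x,z)[:2] for x in zip(r,c)],np.float32)),len(r)
def lugrect(p,z,box):
    H,S,V=cv2.split(cv2.cvtColor(p["img"],cv2.COLOR_RGB2HSV)); return comp(p,(abs(H.astype(int)-110)<10)&(S>120),z,box)
def panrect(p,z,box):
    return comp(p,cv2.cvtColor(p["img"],cv2.COLOR_RGB2HSV)[...,2]>185,z,box)
SCALE=np.array([.584,-.276])
E
cat > j.py <<'E'
from h import *
ctrl.goto([.55,.12,.35],down(80)); p=snap("top")
R,n=panrect(p,.03,(205,290,290,385)); L,_=lugrect(p,.052,(240,290,300,380)); print(R,n,L)
c=np.array(R[0]); a=R[2] if R[2]<45 else R[2]-90   # pan y = 180+a
d=np.array([np.cos(np.radians(180+a)),np.sin(np.radians(180+a))]); g=c+.06*d; print("a",a,"lug",g)
assert np.linalg.norm(g-np.array(L[0]))<.012
ctrl.command_gripper(50/91); ctrl.goto([*g,.13],down(90+a)); ctrl.move_linear([*g,.020],v=.1); st("at")
ctrl.command_gripper(0.,60); s=st("closed")
ctrl.move_linear([*g,.06],v=.08); st("lift")
g2=g.copy()
ctrl.move_linear([*g2,.15],v=.12)
t=SCALE+.06*np.array([np.cos(np.radians(170.8)),np.sin(np.radians(170.8))])
ctrl.move_linear([*t,.15],frame=down(80.8),v=.12); s=st("over")
p=snap("top"); q=snap("side"); save(q,"s9.png",(170,360,260,500),3.1)
E
python3 j.py
```

```text
((0.4388768672943115, -0.09864352643489838), (0.12542887032032013, 0.1743660420179367), 1.414756178855896) 2347 ((0.37853318452835083, -0.09831469506025314), (0.042520251125097275, 0.008449030108749866), 88.85757446289062)
a 1.414756178855896 lug [ 0.37889516 -0.10012491]
at t 52.7 gap 49.9mm grip 0.0 tcp [ 0.3793 -0.1002  0.0204] F [0.2 0.1 0.8] M [-0.08  0.05 -0.04]
closed t 53.4 gap 11.6mm grip 60.0 tcp [ 0.3789 -0.1001  0.02  ] F [-0.8 -0.   2.9] M [-0.01  0.13 -0.03]
lift t 54.0 gap 11.6mm grip 60.0 tcp [ 0.3787 -0.1001  0.0598] F [ 0.2 -0.1 -1.3] M [-0.11  0.14 -0.01]
over t 56.9 gap 11.6mm grip 60.0 tcp [ 0.5245 -0.2661  0.15  ] F [ 0.2  0.3 -1.9] M [-0.11  0.18 -0.02]
```

View pics/s9.png

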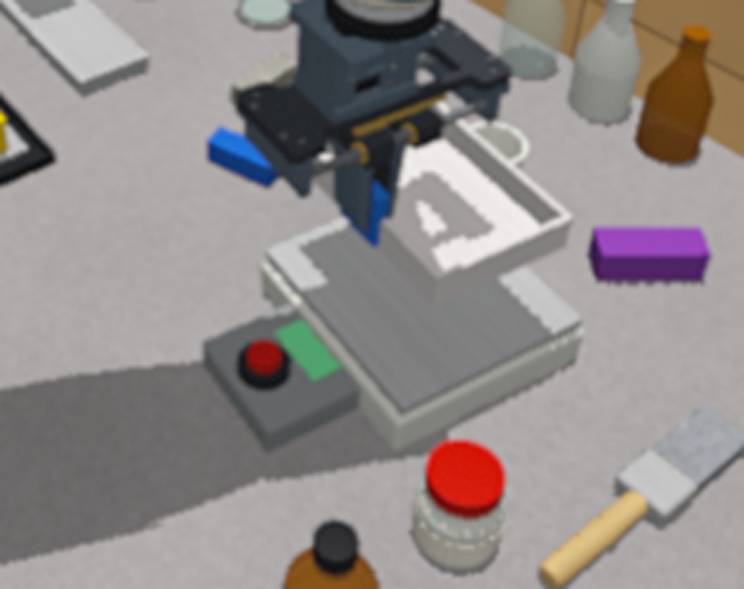

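The side view shows the pan held level above the platform (pan centre about 480,200 in the crop). I'll lower it, release, and press tare.

```bash
cat > k.py <<'E'
from h import *
s=ctrl.sense(); t=list(s["tcp_pos"][:2])
ctrl.move_linear(t+[.078],v=.08)
z=.078
while z>.062:
    z-=.002; ctrl.move_linear(t+[z],v=.03); s=ctrl.sense()
    if s["contact_force"][2]>1.5: break
st("down %.3f"%z)
ctrl.command_gripper(45/91); st("rel"); ctrl.move_linear(t+[.17])
b=[.4409,-.2528]
ctrl.goto(b+[.15],down(-9.2)); p=snap("top")
R,n=panrect(p,.078,(150,240,340,460)); print("pan",R,n); print(imaging.spot_point(p,"pan_floor")[:1],imaging.spot_point(p,"scale_top")[:1])
ctrl.command_gripper(0.,20); ctrl.move_linear(b+[.065],v=.1); ctrl.pause(.2)
z=.065; f0=ctrl.sense()["contact_force"][2]
while z>.024:
    z-=.001; ctrl.move_linear(b+[z],v=.02); f=ctrl.sense()["contact_force"][2]-f0
    if f>1: print("%.3f %.1f"%(z,f))
    if f>12: break
ctrl.pause(.3); ctrl.move_linear(b+[.2]); st("done")
E
python3 k.py
```

```text
down 0.066 t 59.5 gap 11.4mm grip 60.0 tcp [ 0.5248 -0.2663  0.0679] F [-13.5   7.1  34. ] M [0.99 2.41 0.  ]
rel t 60.2 gap 44.8mm grip 0.0 tcp [ 0.5246 -0.2662  0.0659] F [ 0.9  1.4 -0.5] M [-0.08  0.04 -0.03]
pan ((0.5933036804199219, -0.27412277460098267), (0.17935270071029663, 0.1363387107849121), 81.46060943603516) 2043
[{'centre': [189.4, 403.5], 'confidence': 0.66}] []
0.053 1.2
0.049 2.0
0.048 2.0
0.047 2.6
0.046 2.4
0.045 3.5
0.044 8.6
0.043 24.9
done t 71.6 gap 0.2mm grip 0.0 tcp [ 0.4404 -0.2525  0.1991] F [0.5 0.9 0.5] M [-0.01  0.19  0.01]
```

The tare button bottomed out (contact near z 0.050, hard stop at 0.043), so the tare is done. Remeasuring the bars and loading them.

```bash
cat > l.py <<'E'
from h import *
ctrl.goto([.42,.1,.4],down(20)); 
p=snap("top"); s=snap("side"); save(p,"t10.png",(90,270,200,440),3.3)
H,S,V=[x.astype(int) for x in cv2.split(cv2.cvtColor(p["img"],cv2.COLOR_RGB2HSV))]
print("bar0",comp(p,(H<15)&(S>120)&(V>120),.024,(135,180,312,355)))
for d in imaging.outline_of(p,"bar2_mid"):
    if d["confidence"]>.2: print("bar2",round(d["confidence"],2),d["centre"],comp(p,d["mask"],.024,(0,400,0,640)),p["img"][d["mask"]].mean(0))
for n,z in(("pan_floor",.052),("scale_top",.048),("pan_lug",.082),("bar0_mid",.013),("bar2_mid",.013)):
  for c,k in((p,"t"),(s,"s")):
    print(n,k,[(np.round(onz(c,d["centre"],z)[:2],3),round(d["confidence"],2)) for d in imaging.spot_point(c,n) if d["confidence"]>.2])
print("lug",lugrect(p,.1,(190,240,350,430)))
E
python3 l.py
```

```text
bar0 (((0.7153777480125427, -0.10917415469884872), (0.06998348236083984, 0.026097271591424942), 23.871213912963867), 193)
bar2 0.47 [159.5, 295.4] (((0.6874788999557495, 0.03124581091105938), (0.0780394971370697, 0.026454180479049683), 8.417379379272461), 212) [159.3254717  155.21226415 143.43396226]
pan_floor t [(array([ 0.582, -0.284]), 0.75)]
pan_floor s [(array([ 0.583, -0.279]), 0.84)]
scale_top t []
scale_top s []
pan_lug t [(array([ 0.524, -0.266]), 0.86)]
pan_lug s [(array([ 0.525, -0.271]), 0.7)]
bar0_mid t [(array([ 0.817, -0.006]), 0.88), (array([ 0.722, -0.11 ]), 0.76), (array([0.725, 0.267]), 0.76), (array([ 0.782, -0.356]), 0.61), (array([ 0.603, -0.041]), 0.54)]
bar0_mid s [(array([ 0.783, -0.364]), 0.97), (array([0.825, 0.007]), 0.75), (array([0.714, 0.249]), 0.68), (array([ 0.725, -0.108]), 0.58), (array([ 0.601, -0.04 ]), 0.56), (array([0.775, 0.136]), 0.24)]
bar2_mid t [(array([0.694, 0.03 ]), 0.73)]
bar2_mid s [(array([0.684, 0.024]), 0.74), (array([ 0.459, -0.231]), 0.43)]
lug (((0.5217518210411072, -0.26104867458343506), (0.044346243143081665, 0.01607118360698223), 80.46159362792969), 87)
```

View pics/t10.png

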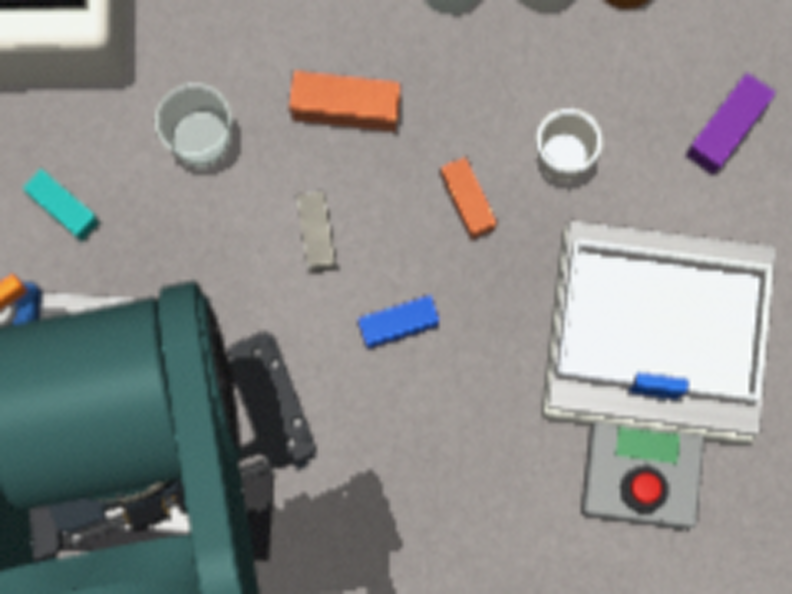

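The pan stands mid-platform (665,320 in the crop). bar0 has been knocked about 3 cm aside, to (468,197) in the crop, so I'll use the new pose. bar2 is at (315,230).

```bash
cat > m.py <<'E'
from h import *
PC=np.array([.5835,-.278]); ux=np.array([np.cos(np.radians(81)),np.sin(np.radians(81))])
for b,ang,off in (([.715,-.109],23.9,-.038),([.687,.031],7.5,.038)):
    ctrl.command_gripper(55/91); ctrl.goto(b+[.12],down(ang)); ctrl.move_linear(b+[.005],v=.12); st("at")
    ctrl.command_gripper(0.,45); st("closed")
    ctrl.move_linear(b+[.15],v=.15); s=st("lift")
    if s["finger_gap"]*91<20: print("LOST"); break
    d=PC+off*ux-.003*np.array([-ux[1],ux[0]])
    ctrl.goto([*d,.15],down(-9)); s=st("over")
    if s["finger_gap"]*91<20: print("LOST"); break
    ctrl.move_linear([*d,.0585],v=.08); st("low")
    ctrl.command_gripper(42/91); ctrl.move_linear([*d,.15],v=.15)
ctrl.goto([.42,.1,.4],down(20)); p=snap("top"); s=snap("side"); save(p,"t11.png",(90,270,200,440),3.3)
save(s,"s11.png",(150,360,220,500),2.8)
for n,z in(("pan_floor",.052),("bar0_mid",.065),("bar2_mid",.065)):
  for c,k in((p,"t"),(s,"s")):
    print(n,k,[(np.round(onz(c,d["centre"],z)[:2],3),round(d["confidence"],2)) for d in imaging.spot_point(c,n) if d["confidence"]>.2])
st()
E
python3 m.py
```

```text
at t 77.4 gap 55.2mm grip 0.0 tcp [ 0.7156 -0.1091  0.0059] F [-0.3 -0.3 -0.4] M [-0.11  0.15 -0.04]
closed t 78.0 gap 25.9mm grip 45.0 tcp [ 0.7152 -0.109   0.0053] F [-0.9 -0.9  3.6] M [-0.12  0.29 -0.01]
lift t 79.1 gap 25.5mm grip 45.0 tcp [ 0.7144 -0.1089  0.1488] F [-0.1 -0.3 -1.3] M [-0.01  0.15 -0.04]
over t 80.1 gap 25.2mm grip 45.0 tcp [ 0.5812 -0.3153  0.1499] F [-0.   0.2 -1. ] M [-0.02  0.12  0.03]
low t 81.4 gap 25.8mm grip 45.0 tcp [ 0.5809 -0.3162  0.0591] F [-0.4  0.3 -0.2] M [-0.03  0.18 -0.02]
at t 85.5 gap 54.7mm grip 0.0 tcp [0.6876 0.031  0.0058] F [-0.2  0.5 -0.2] M [-0.06  0.17  0.  ]
closed t 86.1 gap 25.5mm grip 45.0 tcp [0.6871 0.031  0.0052] F [-1.5  0.1  4.8] M [-0.17  0.35  0.02]
lift t 87.2 gap 25.6mm grip 45.0 tcp [0.6864 0.031  0.1489] F [-0.2  0.4 -0.4] M [-0.05  0.2  -0.04]
over t 88.3 gap 25.8mm grip 45.0 tcp [ 0.5929 -0.2401  0.1499] F [ 0.5 -0.1 -1.2] M [-0.01  0.15 -0.02]
low t 89.6 gap 25.9mm grip 45.0 tcp [ 0.5928 -0.2411  0.0591] F [-0.4 -1.  -1.8] M [-0.05  0.2  -0.02]
pan_floor t [(array([ 0.593, -0.276]), 0.6)]
pan_floor s [(array([ 0.579, -0.28 ]), 0.8)]
bar0_mid t [(array([ 0.794, -0.004]), 0.89), (array([ 0.591, -0.035]), 0.76), (array([0.697, 0.259]), 0.67), (array([ 0.578, -0.314]), 0.55)]
bar0_mid s [(array([ 0.737, -0.385]), 0.86), (array([ 0.586, -0.311]), 0.83), (array([0.671, 0.184]), 0.73), (array([ 0.765, -0.05 ]), 0.65), (array([ 0.565, -0.106]), 0.53), (array([0.567, 0.24 ]), 0.49)]
bar2_mid t [(array([ 0.589, -0.23 ]), 0.59), (array([ 0.437, -0.249]), 0.49)]
bar2_mid s [(array([ 0.59 , -0.249]), 0.85), (array([ 0.705, -0.243]), 0.45)]
 t 92.9 gap 42.0mm grip 0.0 tcp [0.4201 0.0999 0.3999] F [ 0.4 -0.6  0.4] M [-0.11  0.09 -0.02]
```

View pics/t11.png

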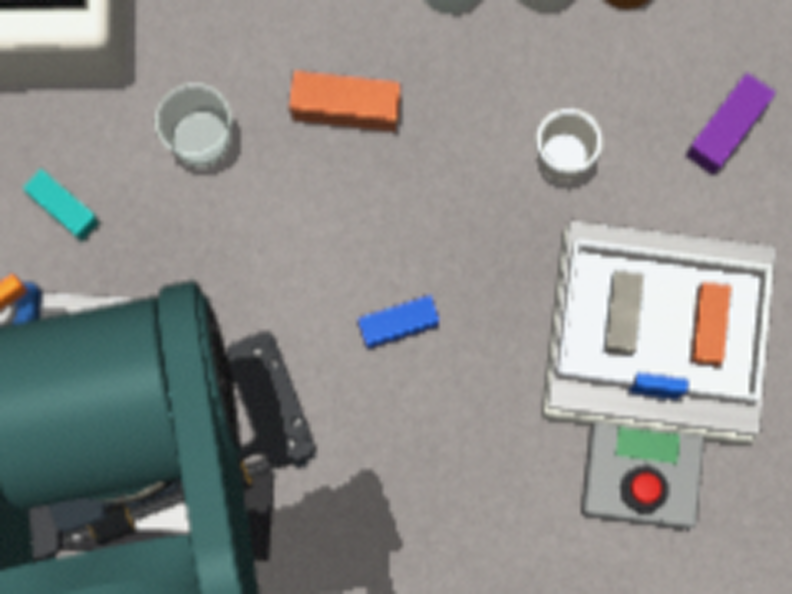

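Both bars lie flat in the pan: grey at (625,312), orange at (712,323). The pan is centred, and the gauge and screw are as I left them. Handing in.

```bash
python3 -c "
from h import *
print(order.close_job())"
```

```text
the job is handed in; nothing more can be done
None
```

I handed the job in at about 93 s with every step done and no verdict returned: screw set with the needle mid-green (about 0.47 rad), gauge flat in its tray, pan centred and tared, and both rock bars present (reddish-brown and grey) in the pan.

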